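# Lock the child-proof pill safe

## Robot

A 6-joint arm with a two-finger parallel gripper is mounted at the origin on the work surface. World frame = base frame: x ahead of the robot, y to its left, z up, the work surface at z = 0. Lengths are in m, angles in rad, forces in N, time in s.
With the tool pointing down it reaches from about 0.25 to 0.775 m from the base axis. Payload 4 kg.
Tool frame: the origin (TCP) lies at the centre of the arm's flange, where the gripper is bolted on; the fingertips stand 199 mm ahead of it and the grasp point (between the pads) lies 180 mm ahead of it; z points along the fingers, y is the line along which they close (so a half turn about z gives the same grasp; the last joint's range is limited). The gripper opens to 94 mm and grips with 3 to 60 N. Pads are 16 mm wide; open, the fingers measure 119 mm over their backs; the gripper's body (75 mm by 177 mm) begins 78 mm behind the grasp point.
Start: joints at [-1.292, 0.087, 1.371, -0, 1.684, -0.103], TCP at [0.205, -0.51, 0.405] pointing down, gripper open.
Joint ranges: [-3.1, 3.1], [-0.76, 2.03], [0.27, 2.55], [-1.08, 4.22], [0.17, 2.65], [-2.57, 2.57]. Speed limits (rad/s): [2.79, 2.79, 3.14, 3.14, 3.14, 3.14].

## Interface

Orientations are given as [roll, pitch, yaw] about the fixed x, y, z axes, in that order (R = Rz(yaw) Ry(pitch) Rx(roll)).
In Python, from bench import robot, eyes, models gives the robot as it stands.
- The arm moves only by the tool step_arm, never from a script. Its argument "commands" is a list that holds one entry, the list of rows, each a list of 7 numbers: the shift along the tool's x, y, z in mm, then the turn, a rotation vector about the tool's x, y, z in rad, then the finger opening in mm, from 0 to 94. In form: [[[tx, ty, tz, wx, wy, wz, gripper], ...]]. A call has 1 to 20 rows; each row shifts and turns the commanded pose from where the row before left it, along the tool's axes as they then stand; what a row does not reach is not made up. A row lasts 1/8 s, in which the tool goes at most 62.5 mm and 10.7 degrees, less where a joint would pass 70% of its speed; a pose out of reach is approached as far as the arm can. A call is refused whole if a number of a shift passes 62.5 or a number of a turn 0.188, either way. A call with a gripper value outside its range is refused whole. The fingers move at their own pace and stop on an object; the grip force is fixed at half the most. Time passes only in rows, so rows that do not move let the fingers close. It gives the time, the measured TCP pose, the force, the opening and the grip force at its end, in the units of the state.
- robot.get_obs(): the state, without advancing time (a new reading comes with each control period).
- eyes.snapshot(name): name is "scene" or "top" or "wrist"; returns a dict with "color" (420x560x3 uint8, red, green, blue), "camera_matrix" (3x3 intrinsics, pixels), "eye" and "rotation" of the camera in the world; the wrist camera has in their place "tool_from_camera" (4x4, takes a point from camera to tool coordinates, whose origin is the TCP and whose axes are the flange's). Camera axes: x right, y up, looking along -z (the intrinsics and any distortion apply to the point x, -y, -z); pixel columns grow to the right and rows downward; lengths in m; the calibration is good to about 2 mm. The wrist camera is an equidistant fisheye: a pixel r from the principal point sees the ray r / f radians off the axis. A picture is of the moment at which its call begins: read the wrist's pose just before it. There is no depth.
- robot.close_job(): hands the job in; it is judged then, once.
Trained networks look in a picture, given as the dict that the camera call returned (one of the last four; its "shot" number tells which), for a name from the list of things; names that differ only in an ending like _2 or _b are one class to them, and where a whole thing is asked for, a point or a joint stands for the part that bears it (a point fixed in the world has none). Each returns a list of dicts, best first, with "confidence" (0 to 1); they miss things now and then, are a little off and sometimes report something else, mostly with a low value. They report only what shows in the picture. A call takes as long as a camera call.
- models.masks_of(picture, query): "mask" (420x560 bool, what is visible of it) and "xy" ([column, row] in pixels, amid what is visible of it).
- models.tip_of(picture, query): "xy" ([column, row] in pixels: a listed point, or the origin of a listed thing).
The state is a dict: "time": time; "joint_positions": joint angles; "qvel": joint speeds; "joint_torque": joint torques, N m; "tool_pos": TCP position; "ee_rot": TCP orientation; "wrist_force": force on the tool from outside, world axes, zero at the start; "wrist_torque": the same for the moment, N m; "width": finger opening in m; "finger_force": force on a finger pad.
Only numpy, scipy, OpenCV 4.12 (cv2) and the standard library are available. Lean on these libraries where they do the work, as an engineer would, in place of code of your own. Each camera call takes 0.05 s, during which the arm holds its last target. There are 200 camera calls.

## Task

A small child is about, so lock the pill safe: pick up its loose lid, lower it into the round white canister with the red lugs in the slots at the red marks, press it down gently against the spring and turn it a quarter turn clockwise to the green marks until it snaps up into its locked detent and the yellow pin stands up. Press and twist gently, stopping as soon as it meets its stop, then let go and leave the other kitchen things undisturbed.

Things in the scene. Friction and masses are not known exactly. Their poses are not given: they have to be found in the camera images.
- canister: White canister (pill safe) fixed to the shelf: outer diameter 128 mm, wall 6 mm, height 90 mm. Origin: centre of its underside, z up. In its mouth lies a brass lock ring, inner diameter 91 mm, 8 mm thick. The ring's top is 73 to 87 mm above the shelf: its height differs from run to run and is not reported (find it by touch), but stays fixed in a run.
- slot_mark (a point): Red mark on the canister's rim, 61 mm from its axis on its +x side, 90 mm up. The ring has two through slots, 19 mm wide, along the canister's +x and -x (both red-marked), for the lid's lugs. From the slots the lid turns only clockwise (seen from above), a quarter turn to the pockets, and only while pressed down; a stop blocks anticlockwise.
- pocket_mark (a point): Green mark on the rim, 61 mm from the axis on the canister's -y side, 90 mm up. Detent pockets lie under the ring along -y and +y (green-marked), 19 mm wide, ceiling 3.5 mm below the ring's top. A rib before each reaches down to 10.5 mm below the ring's top, an end stop after it to 22 mm; a lug meets the stop about 3 degrees past the pocket's centre. Let up there, the spring lifts the lugs in.
- spring_mark (a point): Point on the canister's axis at rim height, 90 mm up. Below it a green pill organiser stands on a sprung platform, its 36 mm square hub 7.5 mm below the ring's top. It pushes up with 4 N, plus 0.7 N per mm pressed; hard stop at 12.5 mm. From first touch on the hub the lid goes down 6.5 mm to get under the plain ring and must be 9 mm down to pass the ribs.
- lid_grip (a point): Loose lid, 0.12 to 0.2 kg, bar up; fits either way round. White disc 89 mm across, 14 mm thick; blue grip bar on top, 62 mm long (its x axis), 16 wide, 36 high. Two red lugs in line with the bar (+x, -x): tips 108 mm apart, 14 mm wide, 6 mm high, undersides level with the lid's. The point is in the bar on the lid's axis, 36 mm above the lid's underside, 14 mm below the bar's top; z up.
- catch (a joint): Yellow indicator pin in the lock ring over the pocket at the canister's -y side, 51 mm from its axis, 14 x 6 mm, standing 4 mm above the ring: 0 when down (not locked), about 0.004 m when a lug has snapped up into the pocket under it. Gently: about 10 N of push and 0.5 N m of twist are enough; all contact forces on the canister, added up (push plus both lugs, which sit 50 mm from the axis), must stay below 45 N.
- sippy_cup: Purple sippy cup with flip-top lid, diameter 72 mm, height 112 mm, origin at the centre of its underside; leave alone
- glass_jar: Empty open glass jar, diameter 76 mm, height 105 mm, origin at the centre of its underside; leave alone
- pot_lid: Small steel pot lid lying flat, diameter 140 mm, with a black knob, top at 42 mm; origin at the centre of its underside; leave alone
- spatula: Bamboo spatula lying flat, 285 mm long along its x axis, blade 55 mm wide, 8 mm thick, origin at the underside 150 mm from the handle's end; leave alone

How it is judged:
By the outcome, as a careful person would: the job done as asked, in the order asked, and still so for the second after the job is handed in, with the robot touching nothing.
It also fails if it takes over 69 s, if anything falls off the work surface, if the arm or the gripper's body presses on something with over 40 N, if the wrist force passes 120 N, or if a joint passes its speed limit or range.

## Working session

There is one attempt and no reset: what is moved stays moved. The work goes in short steps, Python scripts to look and compute and a tool call to move; the robot and the scene stay as the last step left them, time stands still between calls to the robot, and variables do not carry over. Pictures are saved under pics/ and viewed, at most 10 in all, crops included, and the job is handed in when it is done.

Besides the shell and the picture viewer there is one more tool, called after "Call:" as name(argument=value, ...) on one line, values as JSON. step_arm: Moves the arm, as the interface text tells. Its arguments: {"type":"object","properties":{"commands":{"type":"array"}},"required":["commands"]}

```bash
mkdir -p pics; cat > h.py <<'E'
import numpy as np, cv2
from scipy.spatial.transform import Rotation as R
from bench import robot, eyes, models
def pose():
    o=robot.get_obs(); return o, R.from_euler('xyz',o['ee_rot']).as_matrix(), np.array(o['tool_pos'])
def snap(n):
    o,Rt,p=pose(); s=eyes.snapshot(n); K=np.array(s['camera_matrix'])
    if n=='wrist':
        T=np.array(s['tool_from_camera']); s['C']=Rt@T[:3,3]+p; s['M']=Rt@T[:3,:3]
    else: s['C']=np.array(s['eye']); s['M']=np.array(s['rotation'])
    s['K']=K; s['n']=n; return s
def save(s,f): cv2.imwrite('pics/'+f,s['color'][:,:,::-1])
def ray(s,xy):
    K=s['K']; a=(xy[0]-K[0,2])/K[0,0]; b=(xy[1]-K[1,2])/K[1,1]
    if s['n']=='wrist':
        t=np.hypot(a,b); k=np.sin(t)/t if t>1e-9 else 1; v=np.array([a*k,-b*k,-np.cos(t)])
    else: v=np.array([a,-b,-1.])
    return s['M']@v
def atz(s,xy,z):
    d=ray(s,xy); return s['C']+d*(z-s['C'][2])/d[2]
E
python3 - <<'E'
from h import *
np.set_printoptions(precision=4,suppress=True)
print(robot.get_obs())
for n in ('top','scene'):
    s=snap(n); save(s,n+'0.png'); print(n,s['C'],[k for k in s if 'dist' in k])
    for q,z in (('canister',0),('slot_mark',.09),('pocket_mark',.09),('spring_mark',.09),('lid_grip',.036),('sippy_cup',0),('glass_jar',0),('pot_lid',0),('spatula',0)):
        for d in models.tip_of(s,q)[:2]: print(q,np.round(d['confidence'],2),np.round(d['xy'],1),atz(s,d['xy'],z))
E
```

```text
{'time': 0.0, 'joint_positions': array([-1.2922,  0.088 ,  1.3722, -0.    ,  1.6836, -0.1031]), 'qvel': array([-0.0003, -0.0006,  0.0002,  0.0022,  0.0008, -0.0001]), 'joint_torque': array([ -0.0009, -34.0181, -30.243 ,   0.0717,   0.0328,  -0.0002]), 'tool_pos': array([ 0.2049, -0.5103,  0.4035]), 'ee_rot': array([-3.1394, -0.0002,  0.3817]), 'wrist_force': array([0.1764, 0.5855, 0.2626]), 'wrist_torque': array([ 0.0485, -0.0452,  0.0353]), 'finger_force': 0.0, 'width': 0.09406225127554961}
top [0.3497 0.0046 1.4565] []Traceback (most recent call last):
  File "<stdin>", line 7, in <module>
  File "h.py", line 20, in atz
    d=ray(s,xy); return s['C']+d*(z-s['C'][2])/d[2]
                                               ~^^^
IndexError: invalid index to scalar variable.
```

```bash
python3 - <<'E'
from h import *
s=snap('top'); print({k:(v if k!='color' else 0) for k,v in s.items()})
E
```

```text
{'color': 0, 'camera_matrix': array([[519.74629267,   0.        , 276.62730019],
       [  0.        , 519.74629267, 213.95385804],
       [  0.        ,   0.        ,   1.        ]]), 'eye': array([0.349653  , 0.00456044, 1.45650803]), 'rotation': array([ 0.21179849, -0.00542656, -1.52069027]), 'shot': 2, 'C': array([0.349653  , 0.00456044, 1.45650803]), 'M': array([ 0.21179849, -0.00542656, -1.52069027]), 'K': array([[519.74629267,   0.        , 276.62730019],
       [  0.        , 519.74629267, 213.95385804],
       [  0.        ,   0.        ,   1.        ]]), 'n': 'top'}
```

Rotation is roll, pitch, yaw.

```bash
sed -i "s/s\['M'\]=np.array(s\['rotation'\])/s['M']=R.from_euler('xyz',s['rotation']).as_matrix()/" h.py
python3 - <<'E'
from h import *
np.set_printoptions(precision=4,suppress=True)
for n in ('top','scene'):
    s=snap(n); save(s,n+'0.png'); print(n,s['C'])
    for q,z in (('canister',0),('slot_mark',.09),('pocket_mark',.09),('spring_mark',.09),('lid_grip',.036),('sippy_cup',0),('glass_jar',0),('pot_lid',0),('spatula',0)):
        for d in models.tip_of(s,q)[:2]: print(q,np.round(d['confidence'],2),np.round(d['xy'],1),atz(s,d['xy'],z))
E
```

```text
top [0.3497 0.0046 1.4565]
canister 0.88 [229.3 238.4] [0.5851 0.1429 0.    ]
slot_mark 0.82 [204.  223.8] [0.6066 0.2046 0.09  ]
pocket_mark 0.71 [231.3 211.3] [0.6445 0.1341 0.09  ]
pocket_mark 0.58 [327.1 275.9] [ 0.4843 -0.1287  0.09  ]
spring_mark 0.97 [225.3 228.4] [0.597  0.1469 0.09  ]
lid_grip 0.62 [327.6 277.7] [ 0.4848 -0.1355  0.036 ]
sippy_cup 0.96 [144.4 234.7] [0.5835 0.3841 0.    ]
glass_jar 0.62 [414.4 242.6] [ 0.5999 -0.3822  0.    ]
pot_lid 0.76 [256.3 174.4] [0.7775 0.0774 0.    ]
spatula 0.94 [361.7 191.5] [ 0.7419 -0.2304  0.    ]
spatula 0.72 [202.4 225.2] [0.6192 0.2221 0.    ]
scene [1.081  0.5828 1.1488]
canister 0.94 [321.1 262.3] [0.596  0.1423 0.    ]
canister 0.35 [379.8 328.5] [0.5931 0.3827 0.    ]
slot_mark 0.82 [335.8 265.5] [0.6086 0.2061 0.09  ]
pocket_mark 0.61 [304.4 253. ] [0.6526 0.1297 0.09  ]
spring_mark 0.96 [328.1 245.3] [0.5864 0.147  0.09  ]
lid_grip 0.77 [293.4 172.9] [ 0.4837 -0.1428  0.036 ]
sippy_cup 0.77 [383.5 329.7] [0.5875 0.3906 0.    ]
glass_jar 0.6 [221.5 149.6] [ 0.6013 -0.3849  0.    ]
spatula 0.89 [205.9 197.4] [ 0.7457 -0.2418  0.    ]
spatula 0.31 [382.3 325.4] [0.5821 0.3801 0.    ]
```

View pics/top0.png

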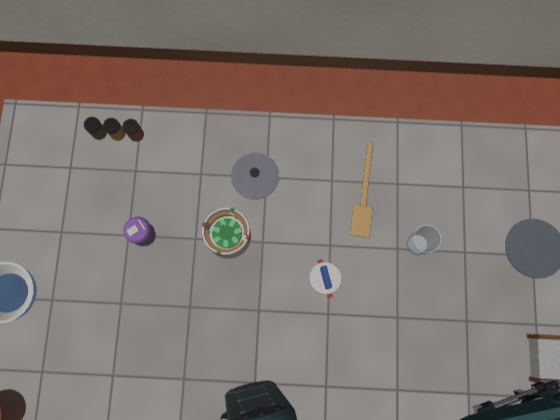

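Call:
step_arm(commands=[[[40,-24,0,0,0,0,94],[40,-24,0,0,0,0,94],[40,-24,0,0,0,0,94],[40,-24,0,0,0,0,94],[40,-24,0,0,0,0,94],[40,-24,0,0,0,0,94],[40,-24,0,0,0,0,94],[40,-24,0,0,0,0,94],[40,-24,0,0,0,0,94],[40,-24,0,0,0,0,94],[0,0,0,0,0,0,94],[0,0,0,0,0,0,94]]])

```text
time: 2.65
tool_pos: [0.4865, -0.1389, 0.4046]
ee_rot: [3.141, 0.001, 0.382]
wrist_force: [0.2, -0.5, 0.3]
width: 0.0936
finger_force: 0.0
```

```bash
python3 - <<'E'
from h import *
np.set_printoptions(precision=4,suppress=True)
s=snap('wrist'); save(s,'w1.png'); print(pose()[2],robot.get_obs()['ee_rot'])
for q,z in (('lid_grip',.036),('canister',0),('spring_mark',.09),('slot_mark',.09),('pocket_mark',.09)):
    for d in models.tip_of(s,q)[:2]: print(q,np.round(d['confidence'],2),np.round(d['xy'],1),atz(s,d['xy'],z))
# blue bar and red lugs by colour, near the lid
h=cv2.cvtColor(s['color'],cv2.COLOR_RGB2HSV); 
for nm,m,z in (('blue',(abs(h[...,0].astype(int)-112)<14)&(h[...,1]>130)&(h[...,2]>50),.05),('red',((h[...,0]<6)|(h[...,0]>174))&(h[...,1]>150)&(h[...,2]>80),.006)):
    n,l,st,c=cv2.connectedComponentsWithStats(m.astype(np.uint8))
    for i in range(1,n):
        if st[i,4]>25:
            box=cv2.minAreaRect(np.argwhere(l==i)[:,::-1].astype(np.float32)); print(nm,st[i],c[i],atz(s,c[i],z),box)
E
```

```text
[ 0.4863 -0.1393  0.4047] [3.1412 0.0006 0.3809]
lid_grip 0.84 [274.1 192.8] [ 0.4828 -0.1257  0.036 ]
lid_grip 0.42 [112.4  40.7] [0.5849 0.1188 0.036 ]
canister 0.88 [110.9  37. ] [0.5914 0.1467 0.    ]
spring_mark 0.9 [65.5 24.8] [0.5873 0.1538 0.09  ]
slot_mark 0.91 [37.8  6. ] [0.6032 0.2108 0.09  ]
blue [269 163  18  60 804] [277.7289 192.1219] [ 0.4882 -0.1283  0.05  ] ((277.62646484375, 192.35586547851562), (14.035460472106934, 58.90291976928711), 4.398705005645752)
red [36  1  8 10 40] [39.75  5.55] [0.6154 0.2975 0.006 ] ((39.80000305175781, 5.399998664855957), (3.5777084827423096, 9.838699340820312), 26.56505012512207)
red [102  40  11  13  69] [106.9275  45.6377] [0.5788 0.144  0.006 ] ((106.80001831054688, 45.90000534057617), (5.813776969909668, 11.627553939819336), 26.56505012512207)
red [276 142  12   9  94] [281.6702 145.6596] [ 0.5316 -0.1147  0.006 ] ((281.5, 146.0), (8.0, 11.0), 90.0)
red [271 224  10   6  44] [275.5 226.5] [ 0.4368 -0.1443  0.006 ] ((275.5000305175781, 226.50003051757812), (9.550674438476562, 4.093146324157715), 7.125016689300537)
```

View pics/w1.png

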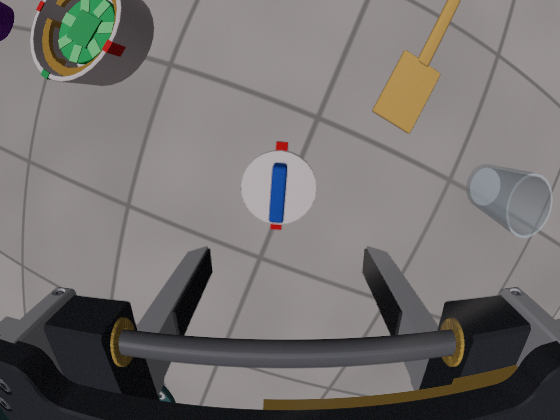

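Call:
step_arm(commands=[[[2,-10,20,0,0,0.078,94],[0,0,40,0,0,0,94],[0,0,40,0,0,0,94],[0,0,0,0,0,0,94],[0,0,0,0,0,0,94]]])

```text
time: 3.58
tool_pos: [0.4852, -0.1291, 0.3063]
ee_rot: [3.14, -0.002, 0.303]
wrist_force: [0.4, 0.2, -0.1]
width: 0.0942
finger_force: 0.0
```

```bash
cat >> h.py <<'E'
np.set_printoptions(precision=4,suppress=True)
def blobs(s,zb=.05,zr=.006,mn=25):
    h=cv2.cvtColor(s['color'],cv2.COLOR_RGB2HSV); H=h[...,0].astype(int)
    for nm,m,z in (('blue',(abs(H-112)<14)&(h[...,1]>130)&(h[...,2]>50),zb),('red',((H<6)|(H>174))&(h[...,1]>150)&(h[...,2]>80),zr),('green',(abs(H-68)<16)&(h[...,1]>100)&(h[...,2]>50),zr)):
        n,l,st,c=cv2.connectedComponentsWithStats(m.astype(np.uint8))
        for i in range(1,n):
            if st[i,4]>mn: print(nm,st[i],c[i],atz(s,c[i],z))
E
python3 - <<'E'
from h import *
s=snap('wrist'); save(s,'w2.png'); print(pose()[2],robot.get_obs()['ee_rot'], s['tool_from_camera'],s['K'][0,0])
for d in models.tip_of(s,'lid_grip')[:2]: print(np.round(d['confidence'],2),np.round(d['xy'],1),atz(s,d['xy'],.036))
blobs(s)
E
```

```text
[ 0.4854 -0.1291  0.307 ] [ 3.1391 -0.0031  0.3033] [[ 0.0006  0.9576  0.2879  0.0835]
 [ 1.     -0.0004 -0.0007  0.0001]
 [-0.0006  0.2879 -0.9576  0.0199]
 [ 0.      0.      0.      1.    ]] 325.19226210127806
0.96 [284.3 223.1] [ 0.4849 -0.1277  0.036 ]
blue [ 276  183   20   81 1538] [285.855  223.0325] [ 0.4898 -0.1275  0.05  ]
red [ 35  40  11  17 105] [39.8952 47.9238] [0.5802 0.1714 0.006 ]
red [279 154  15  11 165] [286. 159.] [ 0.5315 -0.1146  0.006 ]
red [279 265  14   2  27] [285.7407 265.5185] [ 0.4349 -0.1445  0.006 ]
green [   0    0   50   78 1852] [20.0832 33.9746] [0.5937 0.2121 0.006 ]
green [ 30  31  14  17 101] [36.3366 39.0693] [0.5894 0.1811 0.006 ]
```

View pics/w2.png

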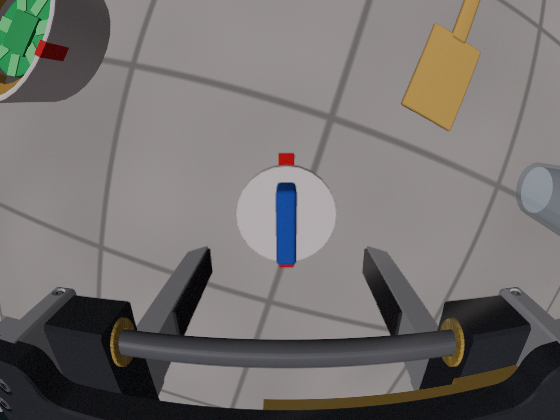

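Call:
step_arm(commands=[[[-1,0,30,0,0,0,94],[0,0,30,0,0,0,94],[0,0,20,0,0,0,94],[0,0,8,0,0,0,94],[0,0,0,0,0,0,50],[0,0,0,0,0,0,10],[0,0,0,0,0,0,10],[0,0,0,0,0,0,10],[0,0,0,0,0,0,10],[0,0,0,0,0,0,10]]])

```text
time: 4.92
tool_pos: [0.4839, -0.1289, 0.2167]
ee_rot: [3.141, -0.0, 0.304]
wrist_force: [0.7, -0.5, -0.4]
width: 0.0374
finger_force: 0.0
```

Call:
step_arm(commands=[[[0,0,0,0,0,0,8],[0,0,0,0,0,0,8],[0,0,0,0,0,0,8],[0,0,0,0,0,0,8],[0,0,0,0,0,0,8]]])

```text
time: 5.55
tool_pos: [0.4839, -0.129, 0.2166]
ee_rot: [3.141, 0.0, 0.304]
wrist_force: [-0.0, -0.4, -1.2]
width: 0.0157
finger_force: 30.0
```

Call:
step_arm(commands=[[[0,0,-30,0,0,0,8],[0,0,-50,0,0,0,8],[0,0,-50,0,0,0,8],[32,-34,-20,0,0,0,8],[32,-34,0,0,0,0,8],[32,-34,0,0,0,0,8],[32,-34,0,0,0,0,8],[0,0,0,0,0,-0.15,8],[0,0,0,0,0,-0.15,8],[0,0,0,0,0,-0.15,8],[0,0,0,0,0,-0.15,8],[0,0,0,0,0,-0.15,8],[0,0,0,0,0,-0.15,8],[0,0,0,0,0,-0.13,8],[0,0,0,0,0,0,8],[0,0,0,0,0,0,8]]])

```text
time: 7.55
tool_pos: [0.5653, 0.0392, 0.3664]
ee_rot: [-3.141, 0.0, 1.332]
wrist_force: [-0.2, -0.2, -1.1]
width: 0.0156
finger_force: 30.0
```

```bash
python3 - <<'E'
from h import *
s=snap('wrist'); save(s,'w3.png'); print(pose()[2],robot.get_obs()['ee_rot'],robot.get_obs()['wrist_force'])
for q,z in (('lid_grip',.19),('canister',0),('spring_mark',.09),('slot_mark',.09),('pocket_mark',.09)):
    for d in models.tip_of(s,q)[:2]: print(q,np.round(d['confidence'],2),np.round(d['xy'],1),atz(s,d['xy'],z))
blobs(s,.2,.09)
E
```

```text
[0.5653 0.0392 0.3665] [-3.1412  0.0001  1.3324] [ 0.113   0.3422 -1.6002]
lid_grip 0.72 [287.  272.9] [0.5654 0.0422 0.19  ]
canister 0.77 [285.5  94.1] [0.589  0.1456 0.    ]
spring_mark 0.65 [287.   82.1] [0.5912 0.1482 0.09  ]
slot_mark 0.86 [285.4  10.6] [0.604  0.2062 0.09  ]
pocket_mark 0.73 [361.5  84.5] [0.648  0.1342 0.09  ]
blue [ 271  211   32  120 3554] [286.8115 270.1038] [0.5669 0.0488 0.2   ]
red [278   6  15   9 134] [285.0522   9.9701] [0.6039 0.2068 0.09  ]
red [276 156  23  28 540] [286.6778 170.6537] [0.5743 0.0799 0.09  ]
green [ 239   44   94   89 6322] [285.7596  88.8202] [0.589  0.1432 0.09  ]
green [204  79   9  16 127] [207.9764  86.3386] [0.5304 0.1615 0.09  ]
green [359  79  10  15 131] [363.1679  85.6412] [0.6491 0.1331 0.09  ]
```

View pics/w3.png

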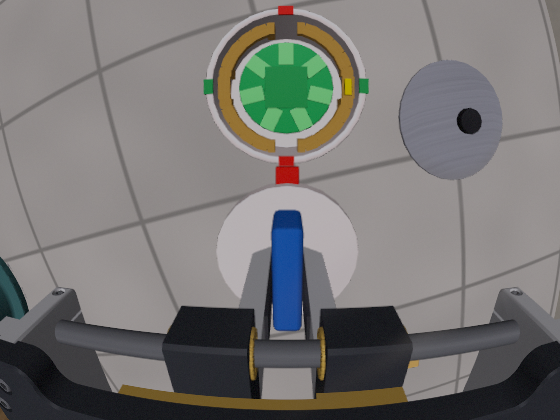

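```bash
cat > m.py <<'E'
from h import *
from scipy.optimize import least_squares
# edge of the lid disc along rays from an interior point: bright disc vs background; then circle fit in plane
def lidfit(s,und,seed=(287,250),angs=None):
    o,Rt,p=pose(); g=cv2.GaussianBlur(cv2.cvtColor(s['color'],cv2.COLOR_RGB2GRAY),(3,3),0).astype(float)
    P=[]
    for a in np.radians(np.r_[-30:45:3,135:210:3,-75:-50:3,-130:-105:3]):
        t=np.arange(45,95,.25); x=seed[0]+t*np.cos(a); y=seed[1]+t*np.sin(a)
        v=cv2.remap(g.astype(np.float32),x.astype(np.float32)[None],y.astype(np.float32)[None],1)[0]
        d=v[8:]-v[:-8]; i=np.argmin(d); 
        if d[i]<-15: P.append(Rt.T@(atz(s,(x[i+4],y[i+4]),und+.012)-p))
    P=np.array(P)[:,:2]
    f=least_squares(lambda q:np.hypot(*(P-q[:2]).T)-q[2],[0,0,.0445],loss='soft_l1',f_scale=.0007)
    return f.x,np.median(abs(f.fun)),len(P)
if __name__=='__main__':
    s=snap('wrist'); o,Rt,p=pose(); und=p[2]-.217
    print(lidfit(s,und))
    h=cv2.cvtColor(s['color'],cv2.COLOR_RGB2HSV); H=h[...,0].astype(int)
    m=((H<6)|(H>174))&(h[...,1]>150)&(h[...,2]>80); m[:150]=0
    for r in range(154,190,2):
        c=np.flatnonzero(m[r])
        if len(c): print(r,c[0],c[-1],[Rt.T@(atz(s,(q,r),und+.006)-p) for q in (c[0]-.5,c[-1]+.5)])
E
python3 m.py
```

```text
(array([-0.0002, -0.0006,  0.0446]), np.float64(0.00018053023385961736), 67)
156 280 292 [array([ 0.0613, -0.0049,  0.211 ]), array([0.0613, 0.0027, 0.211 ])]
158 279 292 [array([ 0.0601, -0.0055,  0.211 ]), array([0.0601, 0.0027, 0.211 ])]
160 279 292 [array([ 0.0589, -0.0055,  0.211 ]), array([0.0589, 0.0027, 0.211 ])]
162 279 292 [array([ 0.0577, -0.0055,  0.211 ]), array([0.0577, 0.0027, 0.211 ])]
164 279 293 [array([ 0.0565, -0.0055,  0.211 ]), array([0.0565, 0.0033, 0.211 ])]
166 279 293 [array([ 0.0553, -0.0055,  0.211 ]), array([0.0553, 0.0033, 0.211 ])]
168 276 298 [array([ 0.0541, -0.0073,  0.211 ]), array([0.0541, 0.0063, 0.211 ])]
170 276 298 [array([ 0.0529, -0.0073,  0.211 ]), array([0.0529, 0.0063, 0.211 ])]
172 276 298 [array([ 0.0517, -0.0073,  0.211 ]), array([0.0517, 0.0063, 0.211 ])]
174 276 298 [array([ 0.0505, -0.0073,  0.211 ]), array([0.0505, 0.0063, 0.211 ])]
176 276 298 [array([ 0.0493, -0.0074,  0.211 ]), array([0.0493, 0.0064, 0.211 ])]
178 276 298 [array([ 0.048 , -0.0074,  0.211 ]), array([0.0481, 0.0064, 0.211 ])]
180 276 298 [array([ 0.0468, -0.0074,  0.211 ]), array([0.0468, 0.0064, 0.211 ])]
182 276 298 [array([ 0.0456, -0.0074,  0.211 ]), array([0.0456, 0.0064, 0.211 ])]
```

Call:
step_arm(commands=[[[37,-0.4,0,0,0,0,8],[37,-0.4,0,0,0,0,8],[37,-0.4,10,0,0,0,8],[0,0,35,0,0,-0.004,8],[0,0,0,0,0,0,8],[0,0,0,0,0,0,8],[0,0,0,0,0,0,8]]])

```text
time: 8.78
tool_pos: [0.5906, 0.1468, 0.3237]
ee_rot: [3.138, -0.001, 1.337]
wrist_force: [0.2, 0.5, -1.1]
width: 0.0159
finger_force: 30.0
```

```bash
cat > n.py <<'E'
from m import *
import sys
s=snap('wrist'); save(s,sys.argv[1]); o,Rt,p=pose(); und=p[2]-.217
print(p,o['ee_rot'],o['wrist_force'],o['wrist_torque'],'und',und); print('lid',lidfit(s,und))
h=cv2.cvtColor(s['color'],cv2.COLOR_RGB2HSV); H=h[...,0].astype(int)
for nm,m in (('red',((H<6)|(H>174))&(h[...,1]>150)&(h[...,2]>80)),('green',(abs(H-68)<16)&(h[...,1]>100)&(h[...,2]>50)),('yellow',(abs(H-28)<6)&(h[...,1]>180)&(h[...,2]>150))):
    n,l,st,c=cv2.connectedComponentsWithStats(m.astype(np.uint8))
    for i in range(1,n):
        if st[i,4]>40: print(nm,st[i],c[i],Rt.T@(atz(s,c[i],.09)-p))
E
python3 n.py w4.png
```

```text
[0.5906 0.1469 0.3236] [ 3.1385 -0.0012  1.337 ] [-0.4302  0.0187 -0.4166] [-0.0306 -0.0495  0.0079] und 0.10663741019803005
lid (array([0.0033, 0.0004, 0.0464]), np.float64(0.002649091375894804), 68)
red [277 144  18  14 246] [285.5    150.6341] [ 0.0621 -0.0014  0.2337]
red [276 167  23  17 376] [286.9867 174.7686] [ 0.0459 -0.0004  0.2337]
green [245 175  30  21 186] [262.3333 182.8011] [ 0.0405 -0.0169  0.2336]
green [299 175  26  17 134] [308.7687 182.1642] [0.0409 0.0142 0.2337]
green [196 230  11  17 154] [200.7987 238.7857] [-0.     -0.0626  0.2334]
green [366 232  10  15 134] [370.1269 238.5821] [0.     0.0597 0.2338]
```

View pics/w4.png

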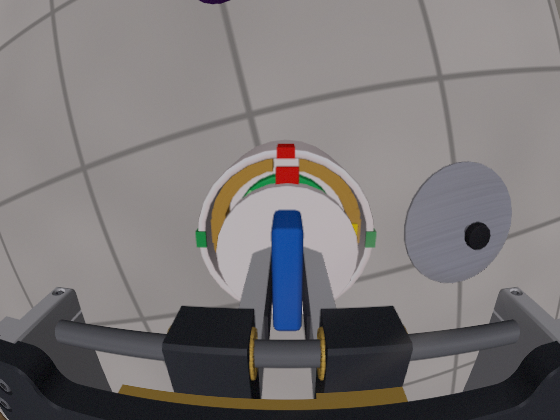

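Call:
step_arm(commands=[[[0.2,-0.8,5,0,0,0,8],[0,0,5,0,0,0,8],[0,0,5,0,0,0,8],[0,0,0,0,0,0,8],[0,0,0,0,0,0,8]]])

```text
time: 9.45
tool_pos: [0.5895, 0.1477, 0.3066]
ee_rot: [-3.142, 0.0, 1.338]
wrist_force: [0.7, -0.4, -0.9]
width: 0.0158
finger_force: 30.0
```

Call:
step_arm(commands=[[[0,0,2,0,0,0,8],[0,0,2,0,0,0,8],[0,0,0,0,0,0,8],[0,0,0,0,0,0,8]]])

```text
time: 9.95
tool_pos: [0.5895, 0.1477, 0.3027]
ee_rot: [3.142, 0.0, 1.338]
wrist_force: [-0.6, -0.1, -1.2]
width: 0.0158
finger_force: 30.0
```

Call:
step_arm(commands=[[[0,0,2,0,0,0,8],[0,0,2,0,0,0,8],[0,0,0,0,0,0,8]]])

```text
time: 10.32
tool_pos: [0.5894, 0.1477, 0.2983]
ee_rot: [-3.141, 0.0, 1.338]
wrist_force: [0.1, 0.8, -1.2]
width: 0.0156
finger_force: 30.0
```

Call:
step_arm(commands=[[[0,0,2,0,0,0,8],[0,0,1,0,0,0,8],[0,0,0,0,0,0,8]]])

```text
time: 10.7
tool_pos: [0.5895, 0.1477, 0.2955]
ee_rot: [-3.141, 0.0, 1.338]
wrist_force: [0.1, -0.2, -0.3]
width: 0.0156
finger_force: 30.0
```

Call:
step_arm(commands=[[[0,0,2,0,0,0,8],[0,0,0,0,0,0,8]]])

```text
time: 10.95
tool_pos: [0.5894, 0.1477, 0.2934]
ee_rot: [-3.141, 0.0, 1.338]
wrist_force: [-0.1, 0.2, -0.3]
width: 0.0155
finger_force: 30.0
```

Call:
step_arm(commands=[[[0,0,2,0,0,0,8],[0,0,0,0,0,0,8]]])

```text
time: 11.2
tool_pos: [0.5894, 0.1477, 0.2914]
ee_rot: [-3.141, 0.0, 1.338]
wrist_force: [0.1, 1.1, -1.5]
width: 0.0159
finger_force: 30.0
```

Call:
step_arm(commands=[[[0,0,2,0,0,0,8],[0,0,0,0,0,0,8]]])

```text
time: 11.45
tool_pos: [0.5894, 0.1477, 0.2894]
ee_rot: [-3.141, 0.0, 1.338]
wrist_force: [-0.5, 0.5, -2.6]
width: 0.0156
finger_force: 30.0
```

Call:
step_arm(commands=[[[0,0,2,0,0,0,8],[0,0,0,0,0,0,8]]])

```text
time: 11.7
tool_pos: [0.5894, 0.1477, 0.2874]
ee_rot: [-3.141, 0.0, 1.338]
wrist_force: [0.1, -0.5, -1.0]
width: 0.0155
finger_force: 30.0
```

Call:
step_arm(commands=[[[0,0,2,0,0,0,8],[0,0,0,0,0,0,8]]])

```text
time: 11.95
tool_pos: [0.5894, 0.1477, 0.2854]
ee_rot: [-3.141, 0.0, 1.338]
wrist_force: [-0.2, 0.4, -1.9]
width: 0.0161
finger_force: 30.0
```

Call:
step_arm(commands=[[[0,0,1,0,0,0,8],[0,0,0,0,0,0,8]]])

```text
time: 12.2
tool_pos: [0.5895, 0.1477, 0.2846]
ee_rot: [-3.141, 0.0, 1.338]
wrist_force: [0.3, -0.8, -1.0]
width: 0.0155
finger_force: 30.0
```

Call:
step_arm(commands=[[[0,0,1,0,0,0,8],[0,0,0,0,0,0,8]]])

```text
time: 12.45
tool_pos: [0.5895, 0.1477, 0.2835]
ee_rot: [-3.141, 0.0, 1.338]
wrist_force: [0.4, -0.0, -0.9]
width: 0.0154
finger_force: 30.0
```

Call:
step_arm(commands=[[[0,0,1,0,0,0,8],[0,0,0,0,0,0,8]]])

```text
time: 12.7
tool_pos: [0.5895, 0.1477, 0.2825]
ee_rot: [-3.141, 0.0, 1.338]
wrist_force: [-0.5, -0.1, -1.4]
width: 0.0155
finger_force: 30.0
```

Call:
step_arm(commands=[[[0,0,1,0,0,0,8],[0,0,0,0,0,0,8]]])

```text
time: 12.95
tool_pos: [0.5895, 0.1477, 0.2824]
ee_rot: [3.141, -0.0, 1.338]
wrist_force: [-1.7, -0.4, 2.9]
width: 0.0157
finger_force: 30.0
```

Call:
step_arm(commands=[[[0,0,1,0,0,0,8],[0,0,0,0,0,0,8]]])

```text
time: 13.2
tool_pos: [0.5895, 0.1477, 0.2811]
ee_rot: [3.141, -0.0, 1.338]
wrist_force: [-2.6, -0.3, 4.3]
width: 0.0157
finger_force: 30.0
```

```bash
python3 n.py w5.png
```

```text
[0.5895 0.1477 0.2811] [ 3.1412 -0.0001  1.3379] [-2.6018  0.0519  3.4939] [-0.0676  0.3345 -0.029 ] und 0.06408322917610362
lid (array([ 0.0003, -0.0003,  0.0447]), np.float64(0.00031163786682013306), 68)
red [276 150  25  34 734] [287.8815 166.5695] [ 0.0579 -0.      0.1911]
green [181 253  13  22 231] [187.013  264.6061] [-0.0003 -0.0607  0.1911]
green [383 256  14  19 201] [389.8308 265.3881] [-0.0009  0.0618  0.1911]
```

View pics/w5.png

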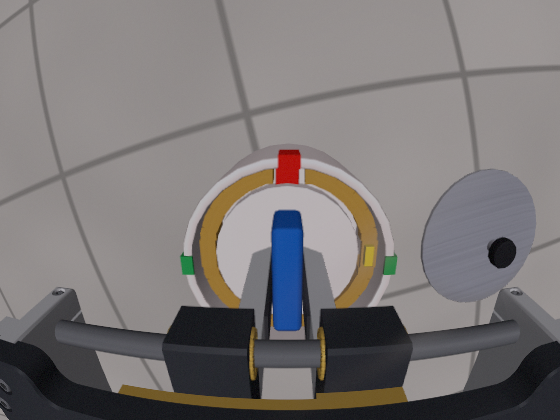

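Call:
step_arm(commands=[[[0,-0.5,1,0,0,0,8],[0,0,0,0,0,0,8]]])

```text
time: 13.5
tool_pos: [0.5892, 0.1477, 0.2801]
ee_rot: [3.14, -0.0, 1.338]
wrist_force: [-0.5, -0.6, 4.6]
width: 0.0158
finger_force: 30.0
```

Call:
step_arm(commands=[[[0,0,1.5,0,0,0,8],[0,0,0,0,0,0,8]]])

```text
time: 13.75
tool_pos: [0.5893, 0.1477, 0.2785]
ee_rot: [3.14, -0.0, 1.338]
wrist_force: [-0.4, -0.7, 5.0]
width: 0.0157
finger_force: 30.0
```

```bash
python3 - <<'E'
from h import *
o,Rt,p=pose(); print(p, o['ee_rot'],Rt.T@o['wrist_force'],Rt.T@o['wrist_torque'],o['wrist_force'])
E
```

```text
[0.5893 0.1477 0.2785] [ 3.1402 -0.0002  1.3377] [-0.8009 -0.2187 -5.0168] [ 0.0649 -0.2594  0.0297] [-0.4046 -0.7279  5.0164]
```

Call:
step_arm(commands=[[[0,0,1.5,0,0,0,8],[0,0,1.5,0,0,0,8],[0,0,0,0,0,0,8]]])

```text
time: 14.12
tool_pos: [0.5893, 0.1477, 0.276]
ee_rot: [3.14, -0.0, 1.338]
wrist_force: [-1.6, -0.7, 7.2]
width: 0.0161
finger_force: 30.0
```

Call:
step_arm(commands=[[[0,0,1.5,0,0,0,8],[0,0,1.3,0,0,0,8],[0,0,0,0,0,0,8]]])

```text
time: 14.5
tool_pos: [0.5892, 0.1477, 0.2737]
ee_rot: [3.14, -0.0, 1.338]
wrist_force: [-1.3, -0.8, 8.8]
width: 0.0159
finger_force: 30.0
```

```bash
python3 - <<'E'
from h import *
o,Rt,p=pose(); print(p, o['ee_rot'],Rt.T@o['wrist_force'],Rt.T@o['wrist_torque'],o['joint_positions'])
E
```

```text
[0.5892 0.1477 0.2737] [ 3.1399 -0.0003  1.3378] [-1.0732 -1.0664 -8.8502] [ 0.3665 -0.3605 -0.0378] [ 0.1525  0.2716  1.4195 -0.0004  1.4488  0.3856]
```

Call:
step_arm(commands=[[[0,-0.2,1.6,0,0,0,8],[0,0,0,0,0,0,8],[0,0,0,0,0,0.06,8],[0,0,0,0,0,0.06,8],[0,0,0,0,0,0.06,8],[0,0,0,0,0,0,8]]])

```text
time: 15.25
tool_pos: [0.5894, 0.1479, 0.2729]
ee_rot: [3.138, -0.002, 1.157]
wrist_force: [-0.6, -0.3, 8.6]
width: 0.0157
finger_force: 30.0
```

```bash
cat > f.py <<'E'
from h import *
o,Rt,p=pose(); print(p, o['ee_rot'],Rt.T@o['wrist_force'],Rt.T@o['wrist_torque'],o['joint_positions'][5])
E
python3 f.py
```

```text
[0.5894 0.1479 0.2729] [ 3.138  -0.0019  1.1574] [-0.482  -0.3761 -8.5915] [ 0.1276 -0.3161  0.01  ] 0.5660235979664113
```

Call:
step_arm(commands=[[[0,0,1,0,0,0.08,8],[0,0,0,0,0,0.1,8],[0,0,0,0,0,0.1,8],[0,0,0,0,0,0.1,8],[0,0,0,0,0,0.1,8],[0,0,0,0,0,0.1,8],[0,0,0,0,0,0,8]]])

```text
time: 16.12
tool_pos: [0.5897, 0.1477, 0.2722]
ee_rot: [3.139, -0.004, 0.577]
wrist_force: [-0.9, -1.4, 9.9]
width: 0.0161
finger_force: 30.0
```

```bash
python3 f.py
```

```text
[0.5897 0.1477 0.2722] [ 3.1388 -0.0042  0.5769] [-1.5052  0.7019 -9.869 ] [-0.1074 -0.2813  0.063 ] 1.1463168051261274
```

Call:
step_arm(commands=[[[0,0,0,0,0,0.08,8],[0,0,0,0,0,0.08,8],[0,0,0,0,0,0.08,8],[0,0,0,0,0,0,8]]])

```text
time: 16.62
tool_pos: [0.5897, 0.1477, 0.2722]
ee_rot: [3.14, -0.005, 0.337]
wrist_force: [-0.6, -2.3, 9.8]
width: 0.0157
finger_force: 30.0
```

Call:
step_arm(commands=[[[0,0,0,0,0,0.08,8],[0,0,0,0,0,0.08,8],[0,0,0,0,0,0.08,8],[0,0,0,0,0,0,8]]])

```text
time: 17.12
tool_pos: [0.5897, 0.1477, 0.2722]
ee_rot: [3.141, -0.005, 0.097]
wrist_force: [-0.2, -0.9, 9.1]
width: 0.016
finger_force: 30.0
```

```bash
python3 f.py
```

```text
[0.5897 0.1477 0.2722] [ 3.141  -0.005   0.0971] [-0.1904  0.8534 -9.1297] [-0.2494 -0.2306  0.0149] 1.6261610560849242
```

Call:
step_arm(commands=[[[0,0,0,0,0,0.08,8],[0,0,0,0,0,0.08,8],[0,0,0,0,0,0.08,8],[0,0,0,0,0,0,8]]])

```text
time: 17.62
tool_pos: [0.5897, 0.1477, 0.2722]
ee_rot: [-3.141, -0.005, -0.143]
wrist_force: [-0.1, -1.0, 9.3]
width: 0.0159
finger_force: 30.0
```

Call:
step_arm(commands=[[[0,0,0,0,0,0.05,8],[0,0,0,0,0,0.04,8],[0,0,0,0,0,0,8]]])

```text
time: 18.0
tool_pos: [0.5897, 0.1477, 0.2722]
ee_rot: [-3.141, -0.005, -0.232]
wrist_force: [-0.3, -1.5, 10.2]
width: 0.0159
finger_force: 30.0
```

```bash
python3 f.py
```

```text
[0.5897 0.1477 0.2722] [-3.1406 -0.005  -0.2325] [  0.0872   1.4947 -10.173 ] [-0.3168 -0.1867 -0.0684] 1.9557657466352547
```

Call:
step_arm(commands=[[[0,0,-2,0,0,0,8],[0,0,-2,0,0,0,8],[0,0,-1.5,0,0,0,8],[0,0,0,0,0,0,8]]])

```text
time: 18.5
tool_pos: [0.5897, 0.1477, 0.2768]
ee_rot: [-3.141, -0.005, -0.232]
wrist_force: [1.8, -0.9, 6.5]
width: 0.0162
finger_force: 30.0
```

Call:
step_arm(commands=[[[0,0,-1.5,0,0,0,8],[0,0,-1,0,0,0,8],[0,0,0,0,0,0,8]]])

```text
time: 18.88
tool_pos: [0.5897, 0.1477, 0.2788]
ee_rot: [-3.141, -0.004, -0.232]
wrist_force: [2.2, -1.1, 4.8]
width: 0.016
finger_force: 30.0
```

```bash
python3 f.py; python3 n.py w6.png
```

```text
[0.5897 0.1477 0.2788] [-3.1407 -0.0044 -0.2324] [ 2.4292  0.5575 -4.7969] [-0.072   0.4036 -0.0192] 1.9556526636241185
[0.5897 0.1477 0.2787] [-3.1407 -0.0043 -0.2324] [ 2.3486 -0.1148  5.6301] [-0.2285 -0.4649  0.0385] und 0.061699247919087624
lid (array([0.0001, 0.0006, 0.0447]), np.float64(0.00019700889091475715), 68)
red [177 258  15  19 225] [184.3111 266.7689] [-0.0006 -0.0606  0.1887]
red [382 259  14  18 205] [388.9951 267.8829] [-0.0013  0.0617  0.1886]
green [276 151  23  19 414] [286.7077 160.1304] [0.0617 0.0005 0.189 ]
yellow [275 173  24  11 234] [286.4744 178.2991] [0.052  0.0004 0.1889]
```

View pics/w6.png

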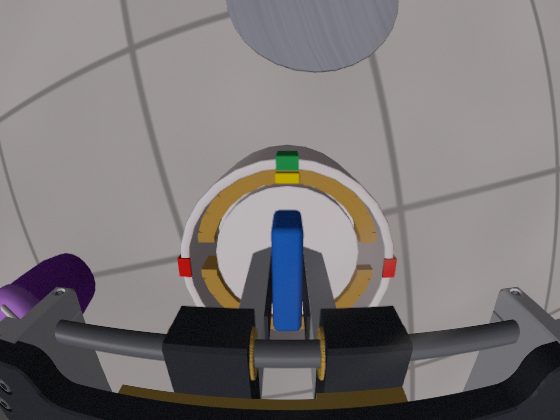

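Call:
step_arm(commands=[[[0.4,0,-1,0,0,0,8],[0,0,-0.5,0,0,0,8],[0,0,0,0,0,0,8]]])

```text
time: 19.3
tool_pos: [0.5895, 0.1478, 0.2795]
ee_rot: [-3.141, -0.001, -0.232]
wrist_force: [3.6, -1.0, 4.5]
width: 0.0159
finger_force: 30.0
```

Call:
step_arm(commands=[[[0,0,-0.5,0,0,0,8],[0,0,0,0,0,0,8]]])

```text
time: 19.55
tool_pos: [0.5892, 0.1479, 0.2797]
ee_rot: [-3.141, -0.0, -0.232]
wrist_force: [3.4, -0.5, 3.7]
width: 0.0155
finger_force: 30.0
```

```bash
python3 f.py
```

```text
[0.5892 0.1479 0.2797] [-3.1414 -0.0002 -0.2321] [ 3.4089 -0.3101 -3.7447] [ 0.1243  0.6921 -0.0093] 1.955422286380807
```

Call:
step_arm(commands=[[[0,0,0,0,0,0,20],[0,0,0,0,0,0,30],[0,0,0,0,0,0,40],[0,0,0,0,0,0,40],[0,0,0,0,0,0,40]]])

```text
time: 20.18
tool_pos: [0.5891, 0.1478, 0.2796]
ee_rot: [3.141, 0.0, -0.232]
wrist_force: [0.6, 0.1, 0.5]
width: 0.0401
finger_force: 0.0
```

Call:
step_arm(commands=[[[0,0,-10,0,0,0,40],[0,0,-30,0,0,0,40],[0,0,-40,0,0,0,40],[-40,0,-20,0,0,0,40],[-40,0,0,0,0,0,40],[0,0,0,0,0,0,40],[0,0,0,0,0,0,40]]])

```text
time: 21.05
tool_pos: [0.5116, 0.1661, 0.3804]
ee_rot: [-3.141, -0.002, -0.232]
wrist_force: [-0.3, 0.1, -0.2]
width: 0.0398
finger_force: 0.0
```

```bash
python3 - <<'E'
from h import *
print(pose()[2])
w=snap('wrist'); s=snap('scene')
c=cv2.resize(s['color'][190:310,250:410],None,fx=3,fy=3,interpolation=cv2.INTER_CUBIC)
cv2.imwrite('pics/f.png',np.hstack([w['color'][:360,120:440],c[:,:480]])[:,:,::-1])
E
```

```text
[0.5116 0.1661 0.3804]
```

View pics/f.png

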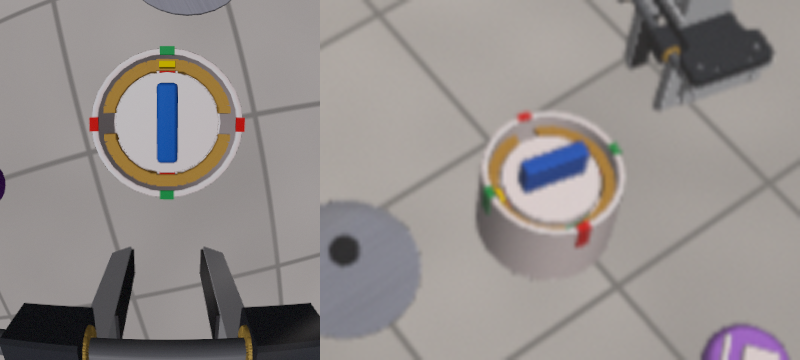

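```bash
cat > t.py <<'E'
from h import *
def cen(s):
    h=cv2.cvtColor(s['color'],cv2.COLOR_RGB2HSV); H=h[...,0].astype(int); out={}
    for nm,m in (('red',((H<6)|(H>174))&(h[...,1]>150)&(h[...,2]>80)),('green',(abs(H-68)<16)&(h[...,1]>100)&(h[...,2]>50)),('yellow',(abs(H-28)<6)&(h[...,1]>180)&(h[...,2]>120))):
        n,l,st,c=cv2.connectedComponentsWithStats(m.astype(np.uint8))
        out[nm]=[(st[i].tolist(),c[i]) for i in range(1,n) if st[i,4]>25]
    return out
s=snap('wrist'); 
for k,v in cen(s).items():
    for st,c in v: print(k,st,c,'z.09',atz(s,c,.09)[:2],'z.073',atz(s,c,.073)[:2],'z.077',atz(s,c,.077)[:2])
for d in models.tip_of(s,'lid_grip')[:1]: print(d['xy'],atz(s,d['xy'],.0995))
E
python3 t.py
```

```text
red [209, 118, 9, 13, 117] [213. 124.] z.09 [0.6041 0.2067] z.073 [0.6048 0.2105] z.077 [0.6046 0.2096]
red [356, 118, 9, 14, 114] [359.5789 124.4123] z.09 [0.5756 0.0879] z.073 [0.5745 0.0843] z.077 [0.5748 0.0851]
green [280, 46, 14, 9, 126] [286.5  50. ] z.09 [0.6494 0.1331] z.073 [0.6529 0.1323] z.077 [0.652  0.1324]
green [280, 191, 13, 9, 107] [286.0187 194.6262] z.09 [0.5307 0.1616] z.073 [0.5267 0.1625] z.077 [0.5276 0.1623]
yellow [278, 60, 17, 7, 114] [286.2105  63.0439] z.09 [0.6385 0.1359] z.073 [0.6413 0.1352] z.077 [0.6406 0.1354]
[286.4, 124.4] [0.5886 0.1475 0.0995]
```

Call:
step_arm(commands=[[[0,45,0,0,0,0,40],[0,45,0,0,0,0,40],[0,45,0,0,0,0,40],[0,0,0,0,0,0,40],[0,0,0,0,0,0,40]]])

```text
time: 21.88
tool_pos: [0.4807, 0.0348, 0.3797]
ee_rot: [-3.141, 0.0, -0.233]
wrist_force: [-0.1, -0.3, 1.2]
width: 0.0401
finger_force: 0.0
```

```bash
python3 t.py
```

```text
red [195, 118, 9, 14, 120] [198.975  124.6333] z.09 [0.5755 0.0877] z.073 [0.5763 0.0923] z.077 [0.5761 0.0912]
red [77, 129, 7, 12, 75] [ 79.72 134.68] z.09 [0.6039 0.2072] z.073 [0.6065 0.2193] z.077 [0.6059 0.2165]
green [127, 57, 14, 10, 100] [132.67  61.43] z.09 [0.6492 0.1333] z.073 [0.6547 0.1408] z.077 [0.6534 0.139 ]
green [188, 115, 3, 20, 32] [189.125  124.5938] z.09 [0.5779 0.0961] z.073 [0.5789 0.1012] z.077 [0.5787 0.1   ]
green [133, 192, 13, 8, 91] [139.0659 195.5275] z.09 [0.5306 0.1617] z.073 [0.5286 0.1709] z.077 [0.529  0.1688]
yellow [131, 70, 13, 8, 86] [137.   73.5] z.09 [0.6368 0.1317] z.073 [0.6416 0.139 ] z.077 [0.6404 0.1373]
[125.4, 128.9] [0.5914 0.1509 0.0995]
```

```bash
cat > u.py <<'E'
from h import *
s0=snap('wrist'); T=np.array(s0['tool_from_camera'])
def yel(img):
    h=cv2.cvtColor(img,cv2.COLOR_BGR2HSV); H=h[...,0].astype(int); m=(abs(H-28)<6)&(h[...,1]>180)&(h[...,2]>120)
    n,l,st,c=cv2.connectedComponentsWithStats(m.astype(np.uint8)); i=1+np.argmax(st[1:,4]); return c[i],st[i]
def zof(img,p,e):
    Rt=R.from_euler('xyz',e).as_matrix(); s=dict(C=Rt@T[:3,3]+p,M=Rt@T[:3,:3],K=s0['K'],n='wrist')
    c,st=yel(img); zs=np.arange(.06,.1,.0005); d=[np.hypot(*(atz(s,c,z)[:2]-[.6396,.1354])) for z in zs]; i=np.argmin(d); print(c,st,'z',zs[i],'miss',d[i])
I=lambda f:cv2.imread('pics/'+f)
zof(I('w3.png'),np.array([.5653,.0392,.3665]),[-3.1412,.0001,1.3324])
zof(I('w5.png'),np.array([.5895,.1477,.2811]),[3.1412,-.0001,1.3379])
zof(I('w6.png'),np.array([.5897,.1477,.2787]),[-3.1407,-.0043,-.2324])
o,Rt,p=pose(); zof(s0['color'][:,:,::-1].copy(),p,o['ee_rot'])
E
python3 u.py
```

```text
[347.876   85.9174] [344  78   8  17 121] z 0.08300000000000002 miss 6.8795086952761e-06
[372. 254.] [372 254   1   1   1] z 0.07750000000000001 miss 0.0034936641583340885
[286.9849 177.8491] [275 173  25  11 265] z 0.08050000000000002 miss 4.79125033503632e-05
[137.6333  72.7667] [131  69  14   8  90] z 0.08150000000000002 miss 0.00043313540465666177
```

```bash
python3 - <<'E'
from h import *
s=snap('scene'); a=cv2.imread('pics/scene0.png'); b=s['color'][:,:,::-1].copy()
def f(im):
    h=cv2.cvtColor(im,cv2.COLOR_BGR2HSV); H=h[...,0].astype(int); m=(abs(H-28)<7)&(h[...,1]>150)&(h[...,2]>100); m[:,:290]=0;m[:,345:]=0;m[:235]=0;m[300:]=0
    n,l,st,c=cv2.connectedComponentsWithStats(m.astype(np.uint8)); return [(st[i].tolist(),c[i].round(2)) for i in range(1,n) if st[i,4]>3]
print(f(a),f(b))
def prj(P):
    v=s['M'].T@(np.array(P)-s['C']); K=s['K']; return K[0,2]+K[0,0]*v[0]/-v[2],K[1,2]-K[1,1]*v[1]/-v[2]
for z in (.073,.077,.081,.085): print(z,prj([.6396,.1354,z]))
c=lambda i:cv2.resize(i[232:292,285:351],None,fx=6,fy=6,interpolation=cv2.INTER_NEAREST)
cv2.imwrite('pics/cmp.png',np.hstack([c(a),c(b)]))
E
```

```text
[([308, 253, 4, 5, 9], array([309.44, 254.78]))] [([308, 252, 4, 5, 8], array([309.38, 254.12]))]
0.073 (np.float64(309.1956510148526), np.float64(255.31488839678747))
0.077 (np.float64(309.30161132379413), np.float64(254.56298983968526))
0.081 (np.float64(309.40813930417164), np.float64(253.8070630635466))
0.085 (np.float64(309.51523953009956), np.float64(253.0470756102735))
```

View pics/cmp.png

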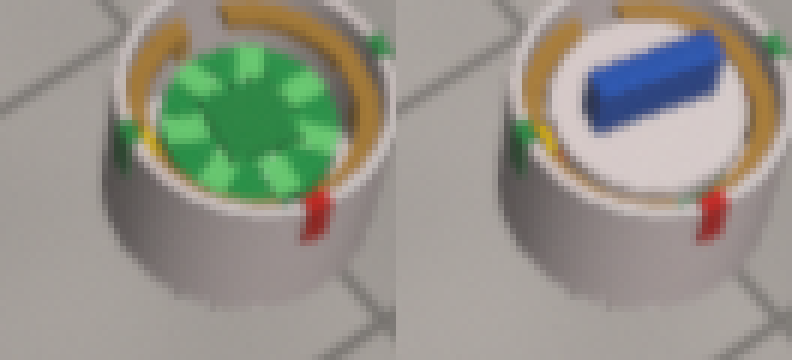

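```bash
python3 -c "
from bench import robot
print(robot.close_job())"
```

```text
the job is handed in; nothing more can be done
None
```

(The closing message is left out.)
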